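# Put the rinsed dough scraper away in its teak block

## Task

The red-handled dough scraper has drained in its wire stand; put it away. Lift it out and slide its blade down into the slot of the empty wooden block until the handle's collar sits down on the block, lowering it in rather than letting it drop. Leave the blue-handled scraper in its own block and the little brass cup where they are.

Things in the scene. Friction and masses are not known exactly. Their poses are not given: they have to be found in the camera images.
- scraper_grip (a point): Centre of the grip of the loose red-handled scraper: grip 100 (x) x 24 (y) x 50 mm (z up); collar 110x48x6, underside 31 mm below; white blade 100 wide (x), 4 thick, edge 91 mm below. 0.1 to 0.2 kg, ends alike. At first upright, collar on the two wires (tops 80 mm above worktop) of a fixed drying stand, 170x100 mm in plan, blade hanging between: grip across y from above, lift straight up.
- block_empty_slot (a point): Centre of the slot mouth in the flat top of the empty teak block, fixed, 170 (x) x 60 (y) x 80 mm high. Slot 140 long (x), 26 wide (y), 70 deep; z up, mouth 80 mm above the worktop. Scraper home: collar on the block's top, grip centre 31 mm above this point, its x along the slot, either way round.
- spare_grip (a point): Centre of the grip of the spare scraper: same shape, blue handle, loose, put away in a second identical fixed teak block; leave it alone. 31 mm above that block's top; its handle's top is 136 mm above the worktop. The two blocks stand side by side, in either order.
- cup_mid (a point): Small bell-shaped brass cup (loose), open upwards, 58 mm high, 68 mm across the rim, standing on the worktop; to be left alone. This point is on its axis, 29 mm up.

How it is judged:
By the outcome, as a careful person would: the job done as asked, in the order asked, and still so for the second after the job is handed in, with the robot touching nothing.
It also fails if it takes over 38 s, if anything falls off the work surface, if the arm or the gripper's body presses on something with over 40 N, if the wrist force passes 120 N, or if a joint passes its speed limit or range.

## Robot

A 6-joint arm with a two-finger parallel gripper is mounted at the origin on the work surface. World frame = base frame: x ahead of the robot, y to its left, z up, the work surface at z = 0. Lengths are in mm, angles in degrees, forces in N, time in s.
With the tool pointing down it reaches from about 350 to 850 mm from the base axis. Payload 8.1 kg.
Tool frame: the origin (TCP) lies at the very end of the fingers, on their centre line; the grasp point (between the pads) lies 19 mm behind it; z points along the fingers, y is the line along which they close (so a half turn about z gives the same grasp; the last joint's range is limited). The gripper opens to 85 mm and grips with 20 to 120 N. Pads are 22 mm wide; open, the fingers measure 114 mm over their backs; the gripper's body (76 mm by 85 mm) begins 54 mm behind the grasp point. The pads swing forward as they close: fully open they stand 13 mm farther back than shut.
Start: joints at [61.971, 7.471, 85.268, -0, 87.261, -4.893], TCP at [235.729, 551.758, 231.292] pointing down, gripper open.
Joint ranges: [-169.43, 169.43], [-51.17, 129.36], [1.28, 143.12], [-76.62, 256.62], [0, 156.53], [-152.29, 152.29]. Speed limits (degrees/s): [136.94, 136.94, 159.86, 180, 180, 180].

## Interface

Orientations are given as [roll, pitch, yaw] about the fixed x, y, z axes, in that order (R = Rz(yaw) Ry(pitch) Rx(roll)).
In Python, from bench import * gives the robot as it stands.
- The arm moves only by the tool play_rows, never from a script. Its argument "increments" is a list of rows, each a list of 3 entries, a list of its own where there are three numbers: the gripper's target within -1 to 1 (fully open at 1, half-way at 0, shut at -1), then the shift along the tool's x, y, z in mm, then the turn about the tool's z in rad. A call has 1 to 12 rows; each row shifts and turns the commanded pose from where the row before left it, along the tool's axes as they then stand; what a row does not reach is not made up. A row lasts 1/12 s, in which the tool goes at most 41.7 mm and 7.16 degrees, less where a joint would pass 70% of its speed; a pose out of reach is approached as far as the arm can. A call is refused whole if a number of a shift passes 41.7 or a number of a turn 0.125, either way. A call with a gripper value outside its range is refused whole. The fingers move at their own pace and stop on an object; "force" is the grip in N (left out, the last holds). Time passes only in rows, so rows that do not move let the fingers close. It gives the time, the measured TCP pose, the force, the opening and the grip force at its end, in the units of the state.
- sense(): the state, without advancing time (a new reading comes with each control period).
- snapshot(name): name is "side" or "top" or "wrist"; returns a dict with "color" (420x560x3 uint8, red, green, blue), "intrinsics" (3x3 intrinsics, pixels), "k1" (the pictures are not rectified: a ray, as slopes to the right and down, at radius r is drawn at 1 + k1 r^2 times it, then the intrinsics apply), "world_from_camera" (4x4, takes a point from camera to world coordinates). Camera axes: x right, y down, z forward; pixel columns grow to the right and rows downward; lengths in mm; the calibration is good to about 2 mm. A picture is of the moment at which its call begins. There is no depth.
- hand_in(): hands the job in; it is judged then, once.
Trained networks look in a picture, given as the dict that the camera call returned (one of the last four; its "shot" number tells which), for a name from the list of things; names that differ only in an ending like _2 or _b are one class to them, and where a whole thing is asked for, a point or a joint stands for the part that bears it (a point fixed in the world has none). Each returns a list of dicts, best first, with "p" (0 to 1); they miss things now and then, are a little off and sometimes report something else, mostly with a low value. They report only what shows in the picture. A call takes as long as a camera call.
- find_in(query, picture): "xyz" ([x, y, z] in mm, in the coordinates of the camera as it stood for that picture, good to about 4 mm: the middle of the surface that is visible of it).
- regions_of(query, picture): "mask" (420x560 bool, what is visible of it).
- pinpoint(query, picture): "xyz" ([x, y, z] in mm, in the coordinates of the camera as it stood for that picture, good to about 4 mm: a listed point, or the origin of a listed thing).
The state is a dict: "time": time; "joint_pos": joint angles; "qd": joint speeds; "joint_efforts": joint torques, N m; "tool_pos": TCP position; "tcp_rot": TCP orientation; "ft_force": force on the tool from outside, world axes, zero at the start; "wrist_torque": the same for the moment, N m; "finger_gap": finger opening in mm; "grip_force": force on a finger pad.
Only numpy, scipy, OpenCV 4.12 (cv2) and the standard library are available. Lean on these libraries where they do the work, as an engineer would, in place of code of your own. Each camera call takes 0.05 s, during which the arm holds its last target. There are 200 camera calls.

## Working session

There is one attempt and no reset: what is moved stays moved. The work goes in short steps, Python scripts to look and compute and a tool call to move; the robot and the scene stay as the last step left them, time stands still between calls to the robot, and variables do not carry over. Pictures are saved under pics/ and viewed, at most 10 in all, crops included, and the job is handed in when it is done.

Besides the shell and the picture viewer there is one more tool, called after "Call:" as name(argument=value, ...) on one line, values as JSON. play_rows: Moves the arm, as the interface text tells. Its arguments: {"type":"object","properties":{"increments":{"type":"array","items":{"type":"array"}},"force":{"type":"number"}},"required":["increments"]}

```bash
mkdir -p pics; cat > h.py <<'E'
from bench import *
import numpy as np, cv2
def W(s,p): return (s["world_from_camera"]@np.append(p,1))[:3]
def save(s,n): cv2.imwrite(f"pics/{n}.png",s["color"][:,:,::-1])
E
python3 - <<'E'
from h import *
S={n:snapshot(n) for n in("side","top","wrist")}
st=sense();print(st["time"],st["tool_pos"],st["tcp_rot"],st["finger_gap"])
cv2.imwrite("pics/a.png",cv2.resize(np.hstack([S["side"]["color"],S["top"]["color"]])[:,:,::-1],(800,300)))
save(S["top"],"top0")
for n,s in S.items():
    print(n,s["world_from_camera"][:3,3].round())
    for q in("scraper_grip","block_empty_slot","spare_grip","cup_mid"):
        for r in pinpoint(q,s)[:3]: print(q,round(r["p"],2),W(s,r["xyz"]).round(1))
E
```

```text
0.15 [235.53313129 551.37503156 230.46507662] [-1.79916896e+02 -6.86298627e-03  1.56863567e+02] 85.80222766986864
side [ 513. -904.  778.]
scraper_grip 0.78 [451.6 200.9 114.5]
block_empty_slot 0.67 [730.2  38.4  27.5]
block_empty_slot 0.58 [ 514.7 -312.8   80.3]
spare_grip 0.85 [542.1 -60.6 111.6]
cup_mid 0.89 [731.9  37.   29.6]
top [470. -10. 924.]
scraper_grip 0.65 [453.8 201.6 111.3]
block_empty_slot 0.56 [ 519.3 -309.3   86.7]
spare_grip 0.6 [543.2 -55.9 113.8]
cup_mid 0.87 [736.3  40.   29.7]
cup_mid 0.22 [ 515.8 -310.6   85.2]
wrist [169. 580. 374.]
```

View pics/a.png

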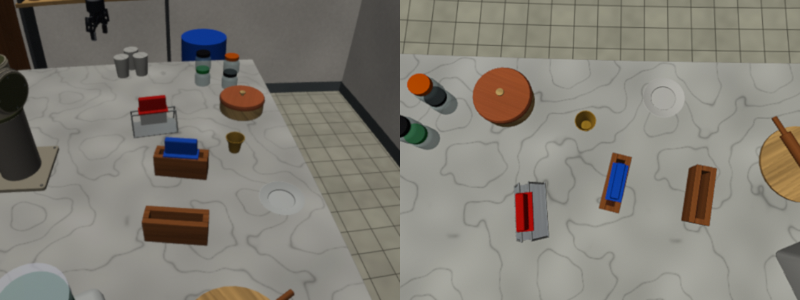

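View pics/top0.png

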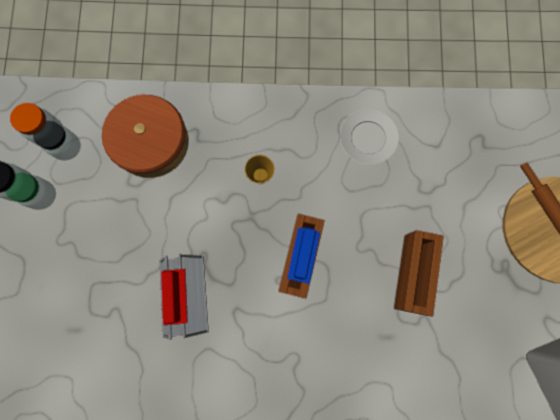

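The pictures show the red scraper at top-view pixel (174,297), the spare at (303,255) and the empty block at (419,273). The long axes run roughly along world x, and the cup is at (260,169). Next I fit box silhouettes in both cameras to refine the poses.

```bash
cat >> h.py <<'E'
from scipy.optimize import minimize
def proj(s,P):
    T=np.linalg.inv(s["world_from_camera"]);c=P@T[:3,:3].T+T[:3,3]
    u=c[:,:2]/c[:,2:];u=u*(1+s["k1"]*(u**2).sum(1,keepdims=True))
    return u@s["intrinsics"][:2,:2].T+s["intrinsics"][:2,2]
def box(p,lx,ly,z0,z1):
    a=np.radians(p[2]);R=np.array([[np.cos(a),-np.sin(a)],[np.sin(a),np.cos(a)]])
    return np.array([[*(R@[i*lx/2,j*ly/2]+p[:2]),z] for i in(-1,1) for j in(-1,1) for z in(z0,z1)])
def sil(s,boxes):
    m=np.zeros((1680,2240),np.uint8)
    for b in boxes: cv2.fillConvexPoly(m,cv2.convexHull(np.round((proj(s,b)*4+1.5)*16).astype(np.int32)),1,shift=4)
    return cv2.resize(m.astype(np.float32),(560,420),interpolation=cv2.INTER_AREA)
def fit(views,masks,boxf,p0):
    f=lambda p:sum(np.abs(sil(s,boxf(p))-m).sum()/m.sum() for s,m in zip(views,masks))
    best=min((minimize(f,[p0[0],p0[1],y],method="Nelder-Mead",options=dict(initial_simplex=[[p0[0]+5,p0[1],y],[p0[0],p0[1]+5,y],[p0[0]-5,p0[1]-5,y],[p0[0],p0[1],y+6]],xatol=.05,fatol=1e-4)) for y in p0[2]),key=lambda r:r.fun)
    return best.x.round(2),round(best.fun,3)
handle=lambda z:(lambda p:[box(p,110,48,z,z+6),box(p,100,24,z+6,z+56)])
block=lambda p:[box(p,170,60,0,80)]
def regs(q,s):
    r=regions_of(q,s); return r
E
python3 - <<'E'
from h import *
V=[snapshot("top"),snapshot("side")]
def hue(s,lo,hi,c,smin=80,r=60):
    h=cv2.cvtColor(s["color"],cv2.COLOR_RGB2HSV);H=h[...,0].astype(int);H=np.where(H>165,H-180,H)
    m=(H>=lo)&(H<=hi)&(h[...,1]>smin)
    n,l,st,_=cv2.connectedComponentsWithStats(m.astype(np.uint8))
    u=proj(s,np.array([c]))[0];yy,xx=np.nonzero(m);k=np.argmin((xx-u[0])**2+(yy-u[1])**2)
    return (l==l[yy[k],xx[k]]).astype(np.float32)
for nm,q,c,lo,hi,sm,bf in(("scr","scraper_grip",(452.,201,120),-15,4,150,handle(80)),("spare","spare_grip",(542.,-58,120),100,130,120,handle(80)),("block","block_empty_slot",(517.,-311,80),-5,20,90,block)):
    M=[hue(s,lo,hi,c,sm) for s in V]
    print(nm,[int(m.sum()) for m in M],[(round(r["p"],2),int(r["mask"].sum())) for s in V for r in regions_of(q,s)[:2]])
    for vs,ms in((V,M),(V[:1],M[:1]),(V[1:],M[1:])):print(fit(vs,ms,bf,(c[0],c[1],(-15,-5,5,15))))
E
```

```text
scr [1291, 905] [(0.84, 1321), (0.93, 1527)]
(array([453.02, 201.69,   5.62]), np.float64(0.253))
(array([453.32, 201.12,   6.87]), np.float64(0.102))
(array([452.37, 202.77,   5.72]), np.float64(0.148))
spare [1218, 1308] [(0.72, 1193), (0.17, 1393), (0.67, 1382)]
(array([543.91, -60.39, -11.3 ]), np.float64(0.168))
(array([544.  , -60.46, -11.23]), np.float64(0.047))
(array([543.2 , -60.23,  -8.84]), np.float64(0.117))
block [3145, 4465] [(0.96, 3119), (0.92, 4508)]
(array([ 515.35, -310.27,   -9.73]), np.float64(0.116))
(array([ 516.  , -310.47,   -9.87]), np.float64(0.054))
(array([ 514.58, -310.05,   -8.92]), np.float64(0.059))
```

Call:
play_rows(increments=[[1,[-22,-15,0],0],[1,[-22,-15,0],0],[1,[-22,-15,0],0],[1,[-22,-15,0],0],[1,[-22,-15,0],0],[1,[-22,-15,0],0],[1,[-22,-15,0],0],[1,[-22,-15,0],0],[1,[-22,-15,0],0],[1,[-22,-15,0],0],[1,[-22,-15,0],0],[1,[-22,-15,0],0]], force=50)

```text
time: 2.15
tool_pos: [408.3, 281.4, 231.5]
tcp_rot: [180.0, 0.0, 156.9]
ft_force: [0.4, -0.3, 0.2]
finger_gap: 85.6
grip_force: 0.0
```

Call:
play_rows(increments=[[1,[-18.4,-14.2,0],0],[1,[-18.4,-14.2,0],0],[1,[-18.4,-14.2,0],0],[1,[-18.4,-14.2,0],0],[1,[0,0,0],-0.103],[1,[0,0,0],-0.103],[1,[0,0,0],-0.103],[1,[0,0,0],-0.103],[1,[0,0,0],-0.103],[1,[0,0,0],0],[1,[0,0,0],0]])

```text
time: 3.07
tool_pos: [453.2, 201.4, 231.4]
tcp_rot: [180.0, 0.0, -173.8]
ft_force: [-1.2, -0.5, 0.4]
finger_gap: 85.3
grip_force: 0.0
```

```bash
python3 - <<'E'
from h import *
s=snapshot("wrist");save(s,"w1");st=sense();print(st["time"],st["tool_pos"],st["tcp_rot"],st["ft_force"])
for r in pinpoint("scraper_grip",s)[:2]: print(r["p"],W(s,r["xyz"]))
h=cv2.cvtColor(s["color"],cv2.COLOR_RGB2HSV);H=h[...,0].astype(int);m=(((H>165)|(H<5))&(h[...,1]>150)).astype(np.float32);print(m.sum())
if m.sum()>500: print(fit([s],[m],handle(80),(453,201.5,(2,10))))
E
```

```text
3.1167 [453.14857548 201.37547735 231.35987995] [-1.79999941e+02  7.85027567e-03 -1.73836023e+02] [ 0.55652687 -0.84340349 -0.36403902]
5021.0
(array([453.62, 201.76,   6.11]), np.float64(0.097))
```

View pics/w1.png

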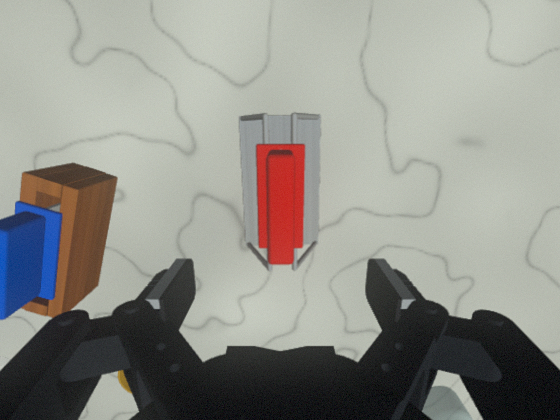

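The wrist view shows the red grip at (280,205), centred between the fingers and aligned with them. The fit agrees to 0.5 mm, so I descend and grip.

Call:
play_rows(increments=[[1,[0,0,16],0],[1,[0,0,16],0],[1,[0,0,16],0],[1,[0,0,16],0],[1,[0,0,16],0],[1,[0,0,16],0],[1,[0,0,13],0],[1,[0,0,10],0],[1,[0,0,8],0],[1,[0,0,5],0],[1,[0,0,3],0],[1,[0,0,0],0]])

```text
time: 4.17
tool_pos: [453.1, 201.3, 96.0]
tcp_rot: [-180.0, -0.0, -173.6]
ft_force: [-0.1, 0.6, 0.9]
finger_gap: 85.5
grip_force: 0.0
```

Call:
play_rows(increments=[[-1,[0,0,0],0],[-1,[0,0,0],0],[-1,[0,0,0],0],[-1,[0,0,0],0],[-1,[0,0,0],0],[-1,[0,0,0],0],[-1,[0,0,0],0],[-1,[0,0,0],0],[-1,[0,0,0],0],[-1,[0,0,0],0],[-1,[0,0,0],0],[-1,[0,0,0],0]])

```text
time: 5.17
tool_pos: [453.4, 201.5, 96.7]
tcp_rot: [180.0, 0.0, -173.6]
ft_force: [-1.3, -0.4, 5.2]
finger_gap: 23.5
grip_force: 49.2
```

Call:
play_rows(increments=[[-1,[0,0,-5],0],[-1,[0,0,-10],0],[-1,[0,0,-15],0],[-1,[0,0,-15],0],[-1,[0,0,-15],0],[-1,[0,0,-15],0],[-1,[0,0,-20],0],[-1,[0,0,-20],0],[-1,[0,0,-20],0],[-1,[0,0,-15],0],[-1,[0,0,-10],0],[-1,[0,0,0],0]])

```text
time: 6.17
tool_pos: [454.2, 201.7, 259.3]
tcp_rot: [180.0, 0.2, -173.6]
ft_force: [-0.4, -1.0, -1.2]
finger_gap: 23.4
grip_force: 49.0
```

```bash
python3 - <<'E'
from h import *
s=snapshot("side");st=sense();print(st["time"],st["tool_pos"],st["tcp_rot"],st["ft_force"],st["finger_gap"])
cv2.imwrite("pics/s2.png",cv2.resize(s["color"][40:300,140:420,::-1],None,fx=2,fy=2))
E
```

```text
6.2167 [453.64088275 201.4947944  257.40698249] [ 1.79979315e+02  1.14426758e-01 -1.73629893e+02] [-0.47402194  0.98440693 -2.06485088] 23.593830376096296
```

View pics/s2.png

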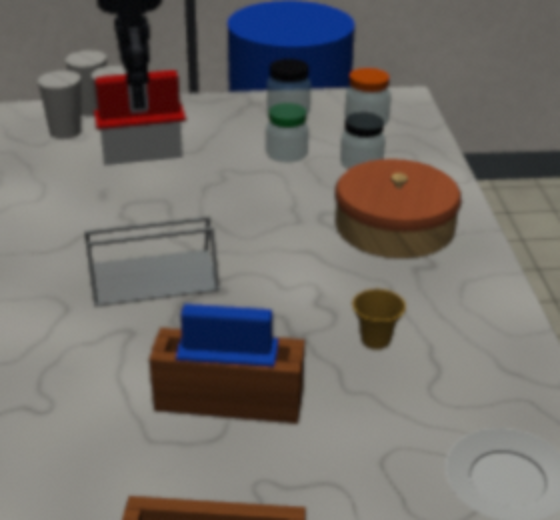

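The scraper is lifted, level and well gripped (blade about (140,140) in the crop). The cup and spare are undisturbed. Next I transfer it over the spare to the empty block.

Call:
play_rows(increments=[[-1,[0,-10,0],0],[-1,[0,-20,0],0],[-1,[0,-23,0],0],[-1,[0,-23,0],0],[-1,[0,-23,0],0],[-1,[0,-23,0],0],[-1,[0,-23,0],0],[-1,[0,-23,0],0],[-1,[0,-23,0],0],[-1,[0,-23,0],0],[-1,[0,-23,0],0],[-1,[0,-23,0],0]])

```text
time: 7.22
tool_pos: [480.8, -58.7, 254.5]
tcp_rot: [180.0, -0.2, -173.6]
ft_force: [0.0, -0.4, -1.6]
finger_gap: 23.2
grip_force: 49.2
```

Call:
play_rows(increments=[[-1,[-0.5,-23,0],0],[-1,[-0.5,-23,0],0],[-1,[-0.5,-23,0],0],[-1,[-0.5,-23,0],0],[-1,[-0.5,-23,0],0],[-1,[-0.5,-23,0],0],[-1,[-0.5,-23,0],0],[-1,[-0.5,-23,0],0],[-1,[-0.5,-23,0],0],[-1,[-0.5,-23,0],0],[-0.5,[0,-16,0],0],[-1,[0,-9,0],0]])

```text
time: 8.22
tool_pos: [513.8, -311.9, 254.0]
tcp_rot: [179.9, -0.2, -173.7]
ft_force: [0.6, 0.2, -1.6]
finger_gap: 23.3
grip_force: 49.2
```

Call:
play_rows(increments=[[-1,[0,0,0],0.07],[-1,[0,0,0],0.07],[-1,[0,0,0],0.07],[-1,[0,0,0],0.07],[-1,[0,0,0],0],[-1,[0,0,0],0],[-1,[0,0,0],0]])

```text
time: 8.8
tool_pos: [514.9, -309.7, 255.7]
tcp_rot: [180.0, -0.1, 170.5]
ft_force: [-0.2, -0.4, -1.1]
finger_gap: 23.7
grip_force: 49.1
```

```bash
python3 - <<'E'
from h import *
V={n:snapshot(n) for n in("wrist","side","top")};st=sense();print(st["time"],st["tool_pos"],st["tcp_rot"],st["ft_force"],st["finger_gap"])
cv2.imwrite("pics/p3.png",cv2.resize(np.hstack([V["wrist"]["color"],V["side"]["color"]])[:,:,::-1],(800,300)))
for n,s in V.items():
    for q in("scraper_grip","block_empty_slot"):
        for r in pinpoint(q,s)[:2]: print(n,q,round(r["p"],2),W(s,r["xyz"]).round(1))
E
```

```text
8.95 [ 515.14437592 -309.81178223  256.11373635] [ 1.79993366e+02 -1.62049566e-02  1.70401069e+02] [-0.45431659 -0.17849935 -0.56276903] 23.066457621305293
wrist scraper_grip 0.61 [ 515.  -310.2  268.5]
side scraper_grip 0.78 [ 516.3 -309.7  272.3]
side block_empty_slot 0.88 [ 513.2 -307.8   80.5]
top scraper_grip 0.58 [ 518.4 -310.9  268.8]
top block_empty_slot 0.56 [ 516.6 -309.1   86.6]
```

View pics/p3.png

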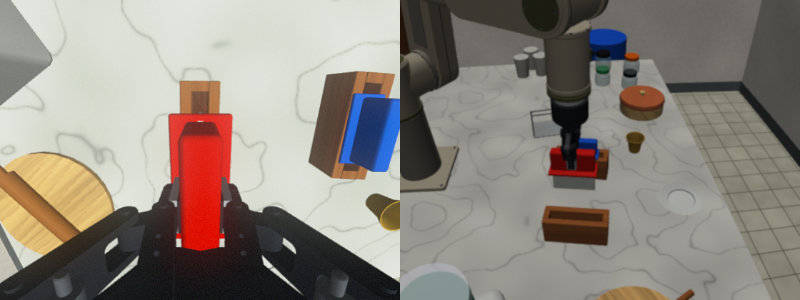

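The wrist view shows the slot end (200,97) in line with the scraper at (200,160). The side view shows the blade level above the block. Now I lower it.

Call:
play_rows(increments=[[-1,[0,0,8],0],[-1,[0,0,14],0],[-1,[0,0,16],0],[-1,[0,0,16],0],[-1,[0,0,14],0],[-1,[0,0,10],0],[-1,[0,0,8],0],[-1,[0,0,6],0],[-1,[0,0,6],0],[-1,[0,0,6],0],[-1,[0,0,6],0],[-1,[0,0,0],0]])

```text
time: 10.25
tool_pos: [514.8, -309.6, 145.0]
tcp_rot: [180.0, -0.1, 170.3]
ft_force: [-0.5, 0.8, -1.8]
finger_gap: 23.5
grip_force: 49.2
```

Call:
play_rows(increments=[[-1,[0,0,5],0],[-1,[0,0,5],0],[-1,[0,0,5],0],[-1,[0,0,5],0],[-1,[0,0,5],0],[-1,[0,0,5],0],[-1,[0,0,5],0],[-1,[0,0,4],0],[-1,[0,0,3],0],[-1,[0,0,2],0],[-1,[0,0,0],0],[-1,[0,0,0],0]])

```text
time: 11.25
tool_pos: [515.3, -309.9, 102.3]
tcp_rot: [-180.0, -0.0, 170.3]
ft_force: [-0.5, 0.3, -2.0]
finger_gap: 23.6
grip_force: 49.2
```

Call:
play_rows(increments=[[-1,[0,0,1],0],[-1,[0,0,1],0],[-1,[0,0,1],0],[-1,[0,0,1],0],[-1,[0,0,1],0],[-1,[0,0,0],0],[-1,[0,0,0],0]])

```text
time: 11.83
tool_pos: [515.2, -309.8, 97.2]
tcp_rot: [180.0, -0.0, 170.3]
ft_force: [0.1, 0.1, -1.3]
finger_gap: 23.4
grip_force: 49.2
```

Call:
play_rows(increments=[[-1,[0,0,0.5],0],[-1,[0,0,0.5],0],[-1,[0,0,0],0],[-1,[0,0,0],0]])

```text
time: 12.17
tool_pos: [515.4, -310.0, 96.8]
tcp_rot: [-180.0, 0.0, 170.3]
ft_force: [-2.6, 1.9, 4.3]
finger_gap: 23.7
grip_force: 49.7
```

Contact at 96.8, as expected. I press 0.5 mm more, confirm, then open.

Call:
play_rows(increments=[[-1,[0,0,0.5],0],[-1,[0,0,0],0],[-1,[0,0,0],0]])

```text
time: 12.42
tool_pos: [515.4, -310.0, 96.8]
tcp_rot: [-180.0, 0.0, 170.3]
ft_force: [-4.6, 3.2, 8.1]
finger_gap: 23.5
grip_force: 50.5
```

```bash
python3 - <<'E'
from h import *
s=snapshot("side");st=sense();print(st["time"],st["tool_pos"],st["ft_force"],st["wrist_torque"])
cv2.imwrite("pics/s4.png",cv2.resize(s["color"][180:360,160:330,::-1],None,fx=3,fy=3))
E
```

```text
12.4667 [ 515.3594453  -310.00695773   96.79879583] [-4.25841793  3.11836542  7.44557714] [ 0.38518388  0.70382451 -0.01479523]
```

View pics/s4.png

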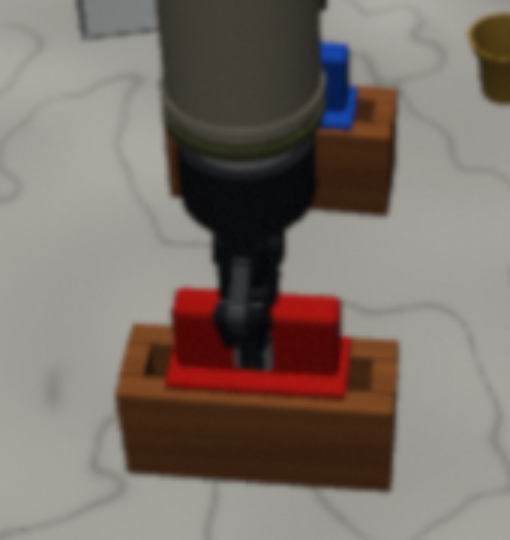

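The collar is seated on the block top (around (258,375) in the crop), with the slot showing evenly at both ends. I release and retreat.

Call:
play_rows(increments=[[0,[0,0,0],0],[0.5,[0,0,0],0],[1,[0,0,0],0],[1,[0,0,0],0],[1,[0,0,0],0],[1,[0,0,0],0],[1,[0,0,0],0],[1,[0,0,0],0],[1,[0,0,0],0],[1,[0,0,0],0],[1,[0,0,0],0],[1,[0,0,0],0]])

```text
time: 13.47
tool_pos: [515.3, -309.9, 95.8]
tcp_rot: [-180.0, 0.0, 170.3]
ft_force: [-0.6, 1.4, -0.7]
finger_gap: 85.4
grip_force: 0.0
```

Call:
play_rows(increments=[[1,[0,0,-4],0],[1,[0,0,-8],0],[1,[0,0,-15],0],[1,[0,0,-20],0],[1,[0,0,-20],0],[1,[0,0,-20],0],[1,[0,0,-20],0],[1,[0,0,-20],0],[1,[0,0,-15],0],[1,[0,0,-8],0],[1,[0,0,0],0],[1,[0,0,0],0]])

```text
time: 14.47
tool_pos: [515.4, -310.0, 246.1]
tcp_rot: [-180.0, 0.0, 170.3]
ft_force: [0.3, 0.7, -0.6]
finger_gap: 85.4
grip_force: 0.0
```

```bash
python3 - <<'E'
from h import *
V={n:snapshot(n) for n in("wrist","side")};st=sense();print(st["time"],st["tool_pos"],st["ft_force"],st["finger_gap"])
cv2.imwrite("pics/p5.png",cv2.resize(np.hstack([V["wrist"]["color"],V["side"]["color"]])[:,:,::-1],(800,300)))
for n,s in V.items():
    for q in("scraper_grip","spare_grip","cup_mid"):
        for r in pinpoint(q,s)[:1]: print(n,q,round(r["p"],2),W(s,r["xyz"]).round(1))
s=V["wrist"];h=cv2.cvtColor(s["color"],cv2.COLOR_RGB2HSV);H=h[...,0].astype(int);m=(((H>165)|(H<5))&(h[...,1]>170)).astype(np.float32)
print(fit([s],[m],handle(80),(515,-310,(-14,-5))))
E
```

```text
14.5667 [ 514.71563991 -309.52603024  244.34567593] [-0.37189408  0.50543756  0.32896066] 85.52479558209902
wrist scraper_grip 0.8 [ 518.5 -309.3  109.5]
wrist spare_grip 0.57 [545.6 -58.7 112.4]
wrist cup_mid 0.57 [733.5  40.8  29.2]
side scraper_grip 0.71 [ 516.7 -306.4  115.3]
side spare_grip 0.64 [542.2 -59.8 109.7]
side cup_mid 0.64 [732.4  40.   29.6]
(array([ 515.59, -309.86,   -9.65]), np.float64(0.091))
```

View pics/p5.png

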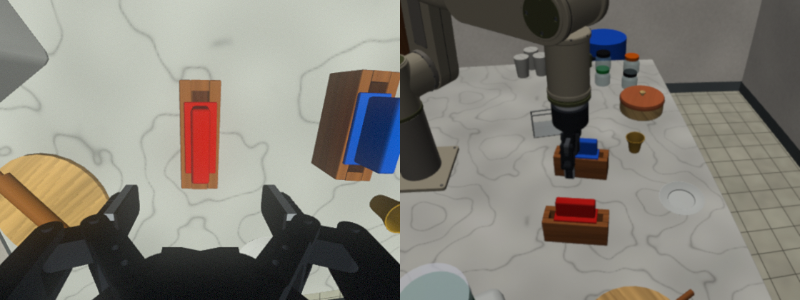

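The scraper is seated in the block (side view (576,212)) and the gripper is clear. The spare and cup have not moved.

```bash
python3 -c "
from bench import *
print(hand_in())"
```

```text
the job is handed in; nothing more can be done
None
```

The red-handled scraper was lowered into the empty block until its collar sat on top, the blue scraper and brass cup were left where they were, and the job was handed in at about 14.6 s; no verdict came back.

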